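# Pry open the cedar box and stir the balls

### The arm

A 6-joint arm with a two-finger parallel gripper is mounted at the origin on the work surface. World frame = base frame: x ahead of the robot, y to its left, z up, the work surface at z = 0. Lengths are in mm, angles in rad, forces in N, time in s.
With the tool pointing down it reaches from about 275 to 825 mm from the base axis. Payload 4.9 kg.
Tool frame: the origin (TCP) lies at the very end of the fingers, on their centre line; the grasp point (between the pads) lies 19 mm behind it; z points along the fingers, y is the line along which they close (so a half turn about z gives the same grasp; the last joint's range is limited). The gripper opens to 85 mm and grips with 20 to 120 N. Pads are 22 mm wide; open, the fingers measure 114 mm over their backs; the gripper's body (76 mm by 85 mm) begins 54 mm behind the grasp point. The pads swing forward as they close: fully open they stand 13 mm farther back than shut.
Start: joints at [1.083, 0.326, -0.193, 1.052, 0, 1.437], TCP at [190.551, 515.954, 231.281] pointing down, gripper open.
Joint ranges: [-2.65, 2.65], [-0.97, 1.79], [-1.3, 1.35], [-1.93, 2.1], [-1.47, 1.37], [-3.14, 3.14]. Speed limits (rad/s): [2.57, 2.57, 3.14, 3.14, 3.14, 3.14].

### API

Orientations are given as [roll, pitch, yaw] about the fixed x, y, z axes, in that order (R = Rz(yaw) Ry(pitch) Rx(roll)).
In Python, from bench import bot, solve_ik, imaging gives the robot as it stands. Calls block until the motion is done:
- bot.move_ptp(position, orientation): joint-space move of the TCP to a pose.
- bot.movel(position, rot=None, max_speed=150, threshold=None): straight line of the TCP; rot=None keeps the orientation; max_speed is the mean speed in mm/s. With threshold (N) it stops when the force on the tool has changed by that much, and returns True; else False.
- bot.move_j(angles): joint-space move.
- bot.grip(opening, effort=None): opening from 0.0 (shut) to 1.0 (fully open); effort is the grip in N (None keeps the last); returns when the fingers have stopped.
- bot.dwell(seconds).
- solve_ik(position, orientation): joint angles nearest the present ones, or None.
- bot.get_state(): the state.
- imaging.capture(name): name is "scene" or "top" or "wrist"; returns the picture (480x640x3 uint8, blue, green, red); there is no depth.
- imaging.camera_model(name): a dict with "K" (3x3 intrinsics, pixels), "position" and "rotation" of the camera in the world. Camera axes: x right, y up, looking along -z (the intrinsics and any distortion apply to the point x, -y, -z); pixel columns grow to the right and rows downward; lengths in mm; the calibration is good to about 2 mm. A picture is of the moment at which its call begins: read the wrist's pose just before it. camera_model takes no time and is no camera call; for the wrist camera it gives the pose at the moment of the call.
A pose or a line that the arm cannot do raises bot.IKError and nothing moves.
- bot.sign_off(): hands the job in; it is judged then, once.
The state is a dict: "t": time; "qpos": joint angles; "joint_velocities": joint speeds; "effort": joint torques, N m; "tcp_pos": TCP position; "orientation": TCP orientation; "contact_force": force on the tool from outside, world axes, zero at the start; "wrist_torque": the same for the moment, N m; "opening": opening from 0.0 (shut) to 1.0 (fully open); "gripper_force": force on a finger pad.
Only numpy, scipy, OpenCV 4.12 (cv2) and the standard library are available. Lean on these libraries where they do the work, as an engineer would, in place of code of your own. Each camera call takes 0.05 s, during which the arm holds its last target. There are 200 camera calls.

### The job

The lid of the cedar box is stuck shut: take the scraper from the rubber mat, put its blade into the notch under the lid and lever the lid open with the blade alone until it stands back past upright. Then stir the cedar balls with the blade until practically all of them have clearly shifted from where they lay (they stay in the box), and lay the scraper flat on the middle of the mat, leaving the lid open. Keep the gripper itself off the lid and the balls, and do not move anything else on the counter.

Things in the scene. Friction and masses are not known exactly. Their poses are not given: they have to be found in the camera images.
- chest: Small brown cedar box on a dark plinth, fixed to the table: 140 mm (x) by 170 mm (y), rim 80 mm above the table. Origin: centre of its underside; its own -x side is the front, with the notch; the hinge is along its +x side; z up. Walls 5 mm thick; the inner floor (130 x 160 mm) is 35 mm above the table, so the inside is 45 mm deep. Five cedar balls lie inside near the middle.
- lid (a joint): Lid angle in rad: 0 shut, grows as the lid swings up about the hinge, stops at 1.9; 1.57 is upright. The lid is a flat plate 140 x 170 x 6 mm, 0.1 kg, no handle, flush with the walls, its underside 0.5 mm above the rim. The hinge is stiff (about 0.14 N m friction): the lid stays where it is left; the first lift takes about 2 N at the free edge.
- lid_hinge (a point): Middle of the hinge line, at the back (+x) rim of the chest, at the height of the lid's underside (80.5 mm above the table). Its axes turn with the lid; the hinge line is its y axis.
- lid_edge (a point): Middle of the lower edge of the lid's free side, 140 mm from the hinge; moves with the lid. When shut it is above the notch.
- notch (a point): Middle of the mouth of the notch: a cut in the top of the front wall, 44 mm wide and 9 mm high (71 to 80 mm above the table), under the lid's free edge, where a blade goes in towards the chest's +x. This point is on the wall's outer face, 75.5 mm above the table.
- scraper: Flat scraper, 210 mm long, about 0.09 kg, with a red handle 110 mm long, 22 mm wide (y), 26 mm high (z) and a stiff steel blade 3 mm thick, 16 mm wide at the neck and 26 mm wide over its last 45 mm. Blade points to +x, its mid-plane 13 mm above the underside. Origin: underside, mid-length: handle from x = -105 to +5 mm, blade from +5 to +105 mm.
- scraper_tip (a point): Middle of the blade's end edge, 105 mm ahead of the scraper's origin and 13 mm up, axes as the scraper's.
- scraper_grip (a point): Point on the handle's axis at the balance point, 20 mm behind the scraper's origin, 13 mm up; the handle is 22 mm wide here.
- mat: Blue-green rubber mat fixed on the table, 260 mm (x) by 170 mm (y), 3 mm thick, on which the scraper starts. Origin: centre of its underside.
- ball1: Cedar ball 1, inside the chest: wood, 28 mm across, 12 g, rolls freely. Origin: its centre.
- ball2: Cedar ball 2, inside the chest: wood, 28 mm across, 12 g, rolls freely. Origin: its centre.
- ball3: Cedar ball 3, inside the chest: wood, 28 mm across, 12 g, rolls freely. Origin: its centre.
- ball4: Cedar ball 4, inside the chest: wood, 28 mm across, 12 g, rolls freely. Origin: its centre.
- ball5: Cedar ball 5, inside the chest: wood, 28 mm across, 12 g, rolls freely. Origin: its centre.
- jug: Bystander, loose: white bleach jug with a blue cap, 90 mm across, 195 mm tall. Origin: centre of its underside.
- pump: Bystander, loose: amber pump bottle, 57 mm across, 167 mm tall. Origin: centre of its underside.
- cup: Bystander, loose: open blue measuring cup, 68 mm across, 70 mm tall. Origin: centre of its underside.
- brush: Bystander, loose: wooden-handled scrubbing brush, 170 mm long, 42 mm wide, 20 mm high, along its x axis. Origin: centre of its underside.
- can: Bystander, loose: green can, 54 mm across, 150 mm tall. Origin: centre of its underside.
- tub: Bystander, loose: orange tub of clothes pegs, 84 mm across, about 75 mm tall. Origin: centre of its underside.
Mind the look-alikes: they are no part of the job. There is more than one size of the scraper; the job needs the smaller.

How it is judged (in metres and radians):
On the way, in this order (a step that is already met when the one before it is completed fails the run):
1. the blade's tip is in the notch under the shut lid (x of scraper_tip in the frame of chest between -0.067 and -0.02 m and y of scraper_tip in the frame of chest between -0.022 and 0.022 m and z of scraper_tip in the frame of chest between 0.069 and 0.084 m and value of joint lid below 0.12 rad).
2. the blade lifts the lid (value of joint lid above 0.25 rad and contact force between scraper and lid above 0.1 N).
3. the lid stands past upright (value of joint lid above 1.6 rad), for 0.2 s.
4. with the blade down among the balls, at least four of the five lie 15 mm or more from where they lay (x of scraper_tip in the frame of chest between -0.065 and 0.065 m and y of scraper_tip in the frame of chest between -0.08 and 0.08 m and z of scraper_tip in the frame of chest below 0.063 m and (distance of each of ball2, ball3, ball4, ball5 from where it was at the start of the episode above 0.015 m or distance of each of ball1, ball3, ball4, ball5 from where it was at the start of the episode above 0.015 m or distance of each of ball1, ball2, ball4, ball5 from where it was at the start of the episode above 0.015 m or distance of each of ball1, ball2, ball3, ball5 from where it was at the start of the episode above 0.015 m or distance of each of ball1, ball2, ball3, ball4 from where it was at the start of the episode above 0.015 m)).
At the end, for the whole second after the job is handed in: Lid over 1.6 rad open; all five balls in the box, at least four more than 15 mm from their starts; scraper released, at rest, flat on the mat (origin within 90 mm along and 75 mm across of the mat's centre, underside under 28 mm and tip under 30 mm above the table) (value of joint lid above 1.6 rad and (distance of each of ball2, ball3, ball4, ball5 from where it was at the start of the episode above 0.015 m or distance of each of ball1, ball3, ball4, ball5 from where it was at the start of the episode above 0.015 m or distance of each of ball1, ball2, ball4, ball5 from where it was at the start of the episode above 0.015 m or distance of each of ball1, ball2, ball3, ball5 from where it was at the start of the episode above 0.015 m or distance of each of ball1, ball2, ball3, ball4 from where it was at the start of the episode above 0.015 m) and x of ball1 in the frame of chest between -0.066 and 0.066 m and y of ball1 in the frame of chest between -0.081 and 0.081 m and z of ball1 in the frame of chest between 0.03 and 0.075 m and x of ball2 in the frame of chest between -0.066 and 0.066 m and y of ball2 in the frame of chest between -0.081 and 0.081 m and z of ball2 in the frame of chest between 0.03 and 0.075 m and x of ball3 in the frame of chest between -0.066 and 0.066 m and y of ball3 in the frame of chest between -0.081 and 0.081 m and z of ball3 in the frame of chest between 0.03 and 0.075 m and x of ball4 in the frame of chest between -0.066 and 0.066 m and y of ball4 in the frame of chest between -0.081 and 0.081 m and z of ball4 in the frame of chest between 0.03 and 0.075 m and x of ball5 in the frame of chest between -0.066 and 0.066 m and y of ball5 in the frame of chest between -0.081 and 0.081 m and z of ball5 in the frame of chest between 0.03 and 0.075 m and x of scraper in the frame of mat between -0.09 and 0.09 m and y of scraper in the frame of mat between -0.075 and 0.075 m and height (world z) of scraper below 0.028 m and height (world z) of scraper_tip below 0.03 m and linear speed of scraper below 0.02 m/s); the robot touches nothing.
It fails at once if the gripper or arm touches the lid (contact force between any of the fingers, the arm and lid above 1 N).
It fails at once if the gripper or arm touches a ball (contact force between any of the fingers, the arm and ball1 above 0.5 N or contact force between any of the fingers, the arm and ball2 above 0.5 N or contact force between any of the fingers, the arm and ball3 above 0.5 N or contact force between any of the fingers, the arm and ball4 above 0.5 N or contact force between any of the fingers, the arm and ball5 above 0.5 N).
It fails at once if a bystander is moved by more than 30 mm (distance of any of jug, pump, cup, brush, can, tub from where it was at the start of the episode above 0.03 m).
It also fails if it takes over 69 s, if anything falls off the work surface, if the arm or the gripper's body presses on something with over 40 N, if the wrist force passes 120 N, or if a joint passes its speed limit or range.

## Working session

There is one attempt and no reset: what is moved stays moved. The work goes in short steps, each a Python script; the robot and the scene stay as the last script left them, time stands still between calls to the robot, and variables do not carry over. Pictures are saved under pics/ and viewed, at most 12 in all, crops included, and the job is handed in when it is done.

```bash
ls; mkdir -p pics
python3 - <<'E'
from bench import bot, solve_ik, imaging
import cv2
for n in("scene","top"):
    cv2.imwrite(f"pics/{n}0.png",imaging.capture(n)); m=imaging.camera_model(n); print(n,m)
print(bot.get_state()['t'])
E
```

```text
pics
scene {'K': array([[536.28697988,   0.        , 319.14442457],
       [  0.        , 536.28697988, 240.06464151],
       [  0.        ,   0.        ,   1.        ]]), 'position': array([1183.37784497, -175.38144039, 1287.41334046]), 'rotation': array([5.18980379e-01, 1.05419017e-03, 1.34925195e+00])}
top {'K': array([[472.91213006,   0.        , 308.66500747],
       [  0.        , 472.91213006, 240.24455372],
       [  0.        ,   0.        ,   1.        ]]), 'position': array([ 338.78937728,    8.13232299, 1091.14463916]), 'rotation': array([ 0.16566224, -0.01050385, -1.57512493])}
0.1
```

View pics/top0.png

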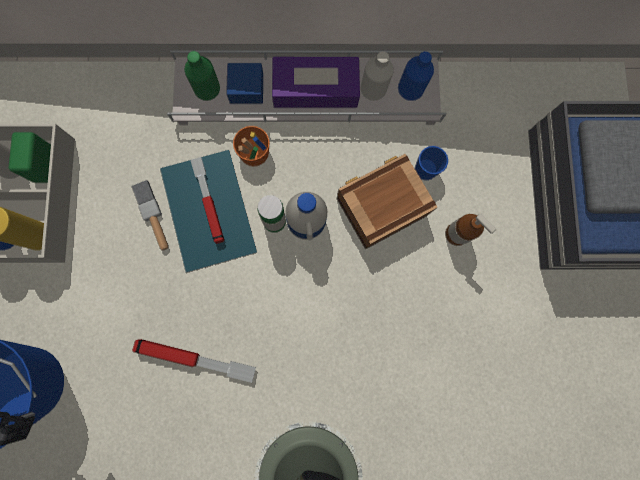

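View pics/scene0.png

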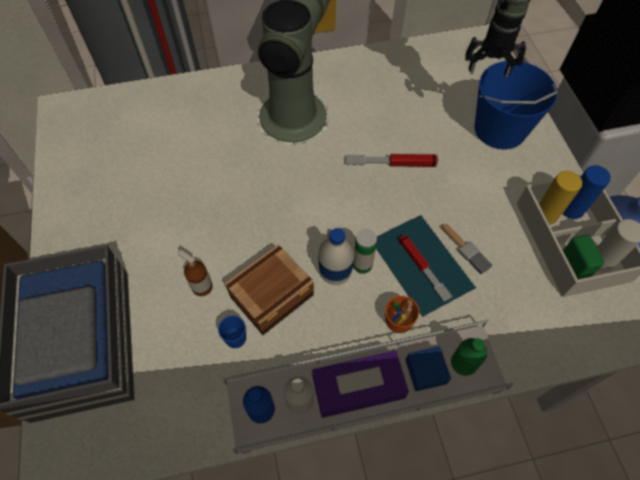

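```bash
cat > h.py <<'E'
from bench import bot, solve_ik, imaging
import cv2, numpy as np
from scipy.spatial.transform import Rotation as R
def cam(n):
    m=imaging.camera_model(n); return np.array(m['K']),np.array(m['position']),R.from_euler('xyz',m['rotation']).as_matrix()
def ray(c,px,z):
    K,p,r=c; d=r@(np.diag([1,-1,-1])@np.linalg.solve(K,[px[0],px[1],1])); return p+d*(z-p[2])/d[2]
def proj(c,P):
    K,p,r=c; q=K@(np.diag([1,-1,-1])@(r.T@(np.asarray(P)-p))); return q[:2]/q[2]
E
python3 - <<'E'
from h import *
t=cv2.imread('pics/top0.png'); s=cv2.imread('pics/scene0.png')
f=lambda im,x,y,w,h,k:cv2.resize(im[y:y+h,x:x+w],None,fx=k,fy=k,interpolation=cv2.INTER_CUBIC)
a=np.hstack([f(t,330,145,125,110,3.2),f(s,220,235,125,110,3.2)])
b=np.hstack([f(t,150,140,125,140,1.7*1.882),f(s,370,210,125,140,1.7*1.882)])
w=min(a.shape[1],b.shape[1]); b=b[:245]
cv2.imwrite('pics/c1.png',np.vstack([a[:,:w],b[:,:w]])[:600]); print(a.shape,b.shape)
ct,cs=cam('top'),cam('scene')
for n,p in dict(jug=(306,204),tipT=(197,160),buttT=(220,240),matc=(208,211)).items(): print(n,ray(ct,p,16))
print('s tip',ray(cs,(447,298),16),'butt',ray(cs,(402,237),16))
print('butt base',ray(ct,(308,430),0))
E
```

```text
(352, 800, 3) (245, 800, 3)
jug [604.32503985   1.91221865  16.        ]
tipT [711.70511952 259.47676427  16.        ]
buttT [519.6022959  200.06467344  16.        ]
matc [588.01294093 229.71022051  16.        ]
s tip [714.35116598 265.82703931  16.        ] butt [515.15606518 206.35820323  16.        ]
butt base [99.40729156 -0.83521429  0.        ]
```

View pics/c1.png

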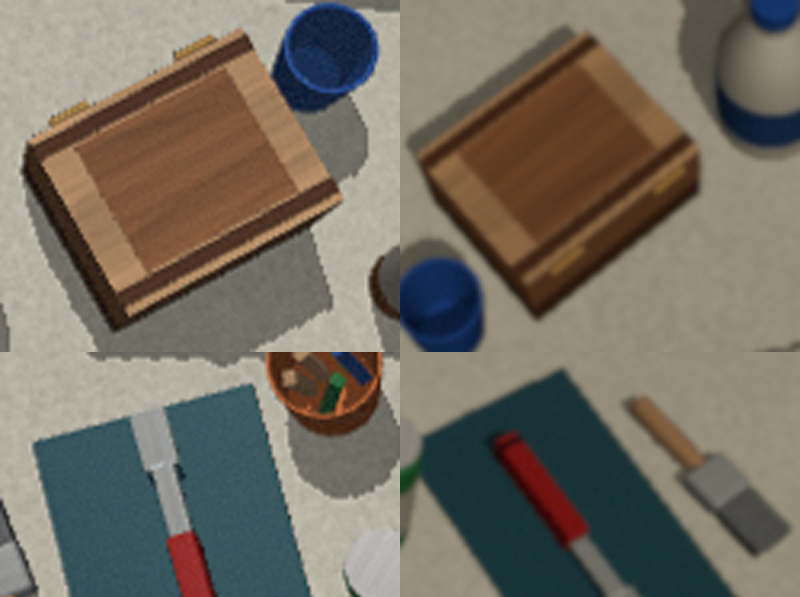

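Look-alikes, in top-image pixels:
- Red scraper on the mat at (208,205): about 205 mm long. This is the smaller one and matches the description.
- Larger red scraper off the mat at (195,362).
- Wooden-handled brush at (150,215).

I choose the one on the mat, and the crop confirms it: red handle towards the robot, blade tip at about (197,160). The chest's brass hinges face away from the robot, so its front and notch face the robot.

Run:
```python
from h import *
from scipy.optimize import least_squares
ct,cs=cam('top'),cam('scene')
B=[(-70,-85),(-70,85),(70,85),(70,-85)] # front-right, front-left, back-left, back-right
T=[(436.3,207.5),(370,242),(338,191.5),(405.9,154.8)]
S=[(226,285),(279.4,246),(313,281.5),(265,323)]
# scene: image right=+y ; front-right(-y) corner is left one
def res(p,parts=(1,1)):
    x,y,a=p; c,s=np.cos(a),np.sin(a); r=[]
    for (u,v),t,q in zip(B,T,S):
        P=(x+c*u-s*v,y+s*u+c*v,86.5)
        if parts[0]: r+=list(proj(ct,P)-t)
        if parts[1]: r+=list(proj(cs,P)-q)
    return np.array(r)
for pr in((1,1),(1,0),(0,1)):
    s=least_squares(res,[620,-130,.5],args=(pr,)); print('chest',pr,s.x,np.abs(s.fun).max(),s.fun.round(1) if pr==(1,1) else '')
for n,c,roi in(('top',ct,(150,140,275,280)),('scene',cs,(370,210,480,320))):
    im=cv2.imread(f'pics/{n}0.png').astype(int); b,g,r=im[...,0],im[...,1],im[...,2]
    m=((r>90)&(g<60)&(b<60)).astype(np.uint8); k=np.zeros_like(m); k[roi[1]:roi[3],roi[0]:roi[2]]=1; m*=k
    nn,l,st,_=cv2.connectedComponentsWithStats(m); i=1+st[1:,4].argmax(); ys,xs=np.nonzero(l==i)
    P=np.array([ray(c,p,24)[:2] for p in zip(xs,ys)]); mu=P.mean(0); w,v=np.linalg.eigh(np.cov(P.T)); d=v[:,1]*np.sign(v[0,1])
    e=(P-mu)@d; print(n,len(xs),'handle c',mu,'yaw',np.arctan2(d[1],d[0]),'len',np.ptp(e),'mid',mu+d*(e.max()+e.min())/2)
```

```text
chest (1, 1) [ 6.01966002e+02 -1.72898270e+02  5.10048717e-01] 5.183993204067008 [-0.6 -1.7 -1.8 -1.6 -1.1  1.5 -2.1 -2.8 -1.6 -2.9  0.5 -1.6 -3.5 -2.4
 -5.2  0.3]
chest (1, 0) [ 5.98912402e+02 -1.76520377e+02  4.96403747e-01] 2.597259459647603 
chest (0, 1) [ 6.06600585e+02 -1.68280589e+02  5.27105204e-01] 2.654492921214171 
top 367 handle c [573.41169232 220.16074459] yaw 0.2976719402078409 len 95.35779386600665 mid [573.67542454 220.24165427]
scene 224 handle c [575.27128929 224.36960741] yaw 0.29390629704578297 len 98.99229125404204 mid [574.61239272 224.17017792]
```

```bash
cat >> h.py <<'E'
BT=np.radians(28); D=9.; GB=125.   # grasp tilt, TCP depth past handle axis, grip distance behind tip
SG=1
def tool(tip,yaw,a=0.,roll=0.,sg=None):
    """TCP pose holding the scraper with tip at `tip`, heading yaw, pitched down by a."""
    sg=sg or SG
    Rs=R.from_euler('zyx',[yaw,a,roll]).as_matrix()
    z=Rs@[np.sin(BT),0,-np.cos(BT)]; y=sg*Rs[:,1]; x=np.cross(y,z)
    p=np.asarray(tip,float)-Rs[:,0]*GB+D*z
    return p,R.from_matrix(np.c_[x,y,z]).as_euler('xyz')
def C(ch,P):
    x,y,a=ch; c,s=np.cos(a),np.sin(a); return np.array([x+c*P[0]-s*P[1],y+s*P[0]+c*P[1],P[2]])
E
python3 - <<'E'
from h import *
from bench import solve_ik
ch=(602,-172.5,.51)
np.set_printoptions(precision=2,suppress=True)
st=np.array([574+55*np.cos(.296)+100*np.cos(.296)-0,222+155*np.sin(.296),16.])
def show(n,pr):
    try: q=solve_ik(*pr)
    except Exception as e: q=e
    print(n,pr[0].round(0),None if q is None else np.array(q))
for sg in(1,-1):
    show('pick',tool(st,.296,sg=sg)); show('hover',tool(st+[0,0,120],.296,sg=sg))
    show('pre',tool(C(ch,(-110,0,75.5)),ch[2],sg=sg))
    show('in',tool(C(ch,(-45,0,75.5)),ch[2],sg=sg))
    for th in(.5,1,1.4,1.8):
        r=105; show(th,tool(C(ch,(70-r*np.cos(th),0,80.5+r*np.sin(th))),ch[2],sg=sg))
    for x in(-40,0,45):
      for y in(-60,0,60):
        show(('stir',x,y),tool(C(ch,(x,y,44)),ch[2],np.radians(40),sg=sg))
print(imaging.camera_model('wrist'), bot.get_state()['orientation'])
E
```

```text
pick [607. 232.   8.] [ 0.24  0.55 -0.74 -0.2   0.03 -0.05]
hover [607. 232. 128.] [ 0.24  0.33 -0.65  0.11  0.03 -0.05]
pre [ 401. -285.   68.] [-1.07  0.4  -0.7   0.48  0.49 -1.59]
in [ 457. -253.   68.] [-0.93  0.41 -0.68  0.41  0.48 -1.42]
0.5 [ 477. -242.  123.] [-0.88  0.32 -0.62  0.53  0.48 -1.37]
1 [ 508. -225.  161.] [-0.81  0.29 -0.55  0.6   0.47 -1.29]
1.4 [ 542. -206.  176.] [-0.73  0.29 -0.51  0.61  0.46 -1.2 ]
1.8 [ 579. -186.  175.] [-0.65  0.32 -0.47  0.58  0.45 -1.12]
('stir', -40, -60) [ 511. -303.  106.] [-0.67  0.78  0.19  1.33  0.02 -1.1 ]
('stir', -40, 0) [ 481. -251.  106.] [-0.64  0.69  0.01  1.23  0.03 -1.07]
('stir', -40, 60) [ 452. -199.  106.] [-0.59  0.6  -0.16  1.16  0.05 -1.03]
('stir', 0, -60) [ 545. -284.  106.] [-0.62  0.82  0.27  1.36  0.04 -1.05]
('stir', 0, 0) [ 516. -231.  106.] [-0.58  0.73  0.08  1.27  0.05 -1.02]
('stir', 0, 60) [ 487. -179.  106.] [-0.54  0.64 -0.09  1.19  0.07 -0.97]
('stir', 45, -60) [ 585. -262.  106.] [-0.56  0.87  0.37  1.41  0.06 -1.  ]
('stir', 45, 0) [ 555. -209.  106.] [-0.52  0.77  0.17  1.31  0.07 -0.96]
('stir', 4
[... 743 characters left out ...]
] [-0.59  0.6  -0.16  1.16  0.05  2.11]
('stir', 0, -60) [ 545. -284.  106.] [-0.62  0.82  0.27  1.36  0.04  2.09]
('stir', 0, 0) [ 516. -231.  106.] [-0.58  0.73  0.08  1.27  0.05  2.12]
('stir', 0, 60) [ 487. -179.  106.] [-0.54  0.64 -0.09  1.19  0.07  2.17]
('stir', 45, -60) [ 585. -262.  106.] [-0.56  0.87  0.37  1.41  0.06  2.14]
('stir', 45, 0) [ 555. -209.  106.] [-0.52  0.77  0.17  1.31  0.07  2.18]
('stir', 45, 60) [ 526. -157.  106.] [-0.47  0.69  0.    1.23  0.09  2.22]
{'K': array([[331.5 ,   0.  , 316.02],
       [  0.  , 331.5 , 238.77],
       [  0.  ,   0.  ,   1.  ]]), 'position': array([113.53, 542.93, 372.83]), 'rotation': array([-0.32,  0.  ,  1.22])} [-3.14 -0.    2.79]
```

Run:
```python
from h import *
ct=cam('top')
for n,p,z in(('pump',(459,238),20),('jug',(307,225),20),('can',(272,225),20),('cup',(432,168),20),('tub',(252,150),40)): print(n,ray(ct,p,z).round(0))
st=np.array([574+155*np.cos(.296),222+155*np.sin(.296),16.])
bot.move_ptp(*tool(st+[0,0,150],.296))
bot.dwell(.3)
m=imaging.camera_model('wrist'); im=imaging.capture('wrist'); cv2.imwrite('pics/w1.png',im); np.save('w1.npy',m,allow_pickle=True)
print(bot.get_state()['t'],bot.get_state()['tcp_pos'])
```

```text
pump [ 522. -351.   20.]
jug [554.  -0.  20.]
can [554.  81.  20.]
cup [ 690. -296.   20.]
tub [728. 127.  40.]
2.2833 [606.62383837 232.39154864 158.09370388]
```

View pics/w1.png

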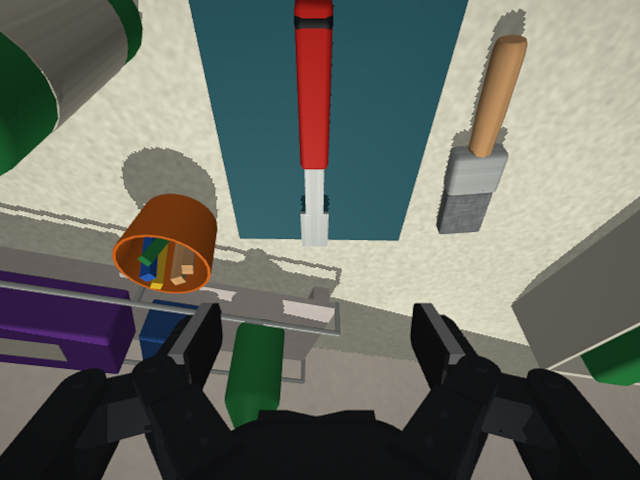

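In w1 the scraper is centred: blade tip edge at about (315,245), handle front at (314,168), butt beyond (313,3). The mat's far corners are at (240,238) and (399,240).

Run:
```python
from h import *
m=np.load('w1.npy',allow_pickle=True).item(); c=(np.array(m['K']),np.array(m['position']),R.from_euler('xyz',m['rotation']).as_matrix())
im=cv2.imread('pics/w1.png').astype(int); b,g,r=im[...,0],im[...,1],im[...,2]
M=(r>140)&(g<70)&(b<70); M[:,:280]=0; M[:,345:]=0; M[200:]=0
ys,xs=np.nonzero(M); rows=range(35,165); mid=np.array([[xs[ys==k].mean(),k] for k in rows if (ys==k).any()])
P=np.array([ray(c,p,29)[:2] for p in mid]); d=P[0]-P[-1]; 
v=cv2.fitLine(P.astype(np.float32),cv2.DIST_L2,0,.01,.01).ravel(); yaw=np.arctan2(v[1],v[0]); print('yaw',yaw if abs(yaw)<1.57 else yaw-np.pi*np.sign(yaw),'mid',v[2:])
print('handle front',ray(c,(314,168),29),ray(c,(xs[ys>160].mean(),ys.max()+.5),29),'tip',ray(c,(315,245),17),'mat corners',ray(c,(240,238),3),ray(c,(399,240),3))
```

```text
yaw 0.3012408 mid [567.135   217.39345]
handle front [616.19556111 232.57190512  29.        ] [616.63633446 232.70433381  29.        ] tip [713.32173541 262.77367013  17.        ] mat corners [740.67642755 187.94240437   3.        ] [694.32394716 350.68655874   3.        ]
```

Run:
```python
from h import *
st=np.array([712.6,262.6,16.]); yaw=.301
bot.grip(.6)
p,o=tool(st,yaw)
bot.movel(p+[0,0,40],o,max_speed=250)
print('hit',bot.movel(p,o,max_speed=80,threshold=8)); s=bot.get_state(); print(s['tcp_pos'],p,s['contact_force'])
bot.grip(0,effort=110); s=bot.get_state(); print(s['opening'],s['gripper_force'],s['contact_force'],s['tcp_pos'])
bot.movel(p+[0,0,100],o,max_speed=200)
bot.dwell(.2); s=bot.get_state(); print(s['opening'],s['gripper_force'],s['contact_force'],s['t'])
m=imaging.camera_model('wrist'); cv2.imwrite('pics/w2.png',imaging.capture('wrist')); np.save('w2.npy',m,allow_pickle=True)
```

```text
hit False
[597.8176978  226.94892039   8.70606055] [597.25521776 226.7932565    8.05347166] [-0.10758051  0.18566892 -0.08119171]
0.23202861468683453 107.7411961555481 [-2.31471436  0.79490553  6.03011395] [597.80277539 227.03023592   9.17392031]
0.23089703686294583 107.58079290390015 [-0.42767565 -0.33264931 -1.14714674] 5.1917
```

View pics/w2.png

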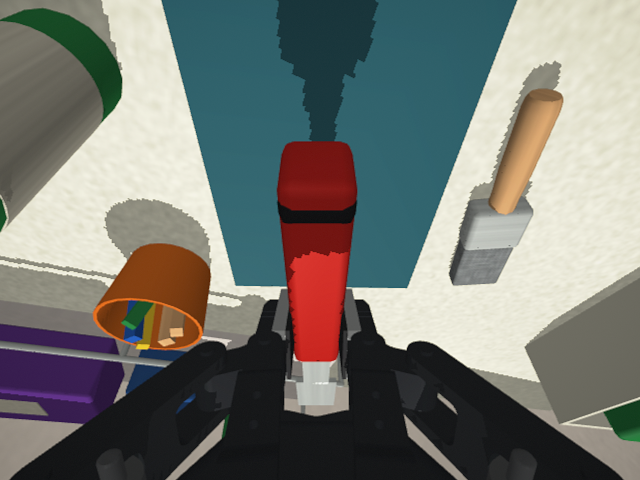

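Run:
```python
from h import *
s0=bot.get_state()
m=np.load('w2.npy',allow_pickle=True).item(); c=(np.array(m['K']),np.array(m['position']),R.from_euler('xyz',m['rotation']).as_matrix())
t=np.array(s0['tcp_pos']);
# predicted pixels if grasp is as planned
p,o=tool((0,0,0),.301); tip=t-p
Rs=R.from_euler('z',.301).as_matrix()
for n,v in dict(front=(-100,0,13),butt=(-210,0,13),bt=(-210,0,-13)).items(): print(n,proj(c,tip+Rs@v))
ch=(602,-172.5,.51)
p,o=tool(st:=np.array([712.6,262.6,285]),.301); bot.movel(p,o,max_speed=250)
bot.move_ptp(*tool(C(ch,(150,0,250)),ch[2])); bot.dwell(.3)
m=imaging.camera_model('wrist'); cv2.imwrite('pics/w3.png',imaging.capture('wrist')); np.save('w3.npy',m,allow_pickle=True)
s=bot.get_state(); print(s['t'],s['tcp_pos'],tool(C(ch,(150,0,250)),ch[2])[0])
```

```text
front [318.56947284 367.03128727]
butt [320.79996418 185.39301861]
bt [319.887471  132.5905789]
7.8667 [ 627.68630959 -157.53148263  242.25734434] [ 627.50617124 -158.23290081  242.05347166]
```

View pics/w3.png

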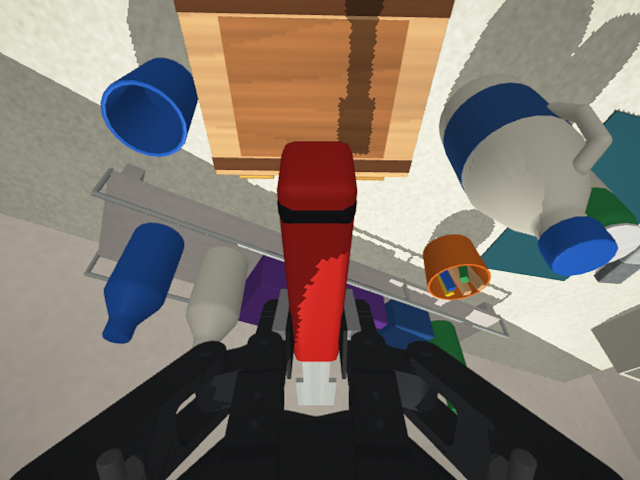

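w3 shows the lid from above the hinge side: hinge edge at rows 160–176, x from 213 to 410. The front edge is cut off by the image top, so I shift the view forward once.

```bash
sed -i 's/D=9.; GB=125./D=7.7; GB=123.8/' h.py
python3 - <<'E'
from h import *
ch=(602,-172.5,.51)
p,o=tool(C(ch,(205,0,310)),ch[2]); bot.movel(p,o,max_speed=200); bot.dwell(.3)
m=imaging.camera_model('wrist'); im=imaging.capture('wrist'); cv2.imwrite('pics/w4.png',im); np.save('w4.npy',m,allow_pickle=True)
s=bot.get_state(); print(s['t'],s['tcp_pos'],p)
cv2.imwrite('pics/w4c.png',cv2.resize(im[0:240,160:480],None,fx=2.5,fy=2.5,interpolation=cv2.INTER_CUBIC))
E
```

```text
8.7833 [ 675.44743642 -131.38861694  302.47122224] [ 676.02176523 -131.09528047  303.20130353]
```

View pics/w4c.png

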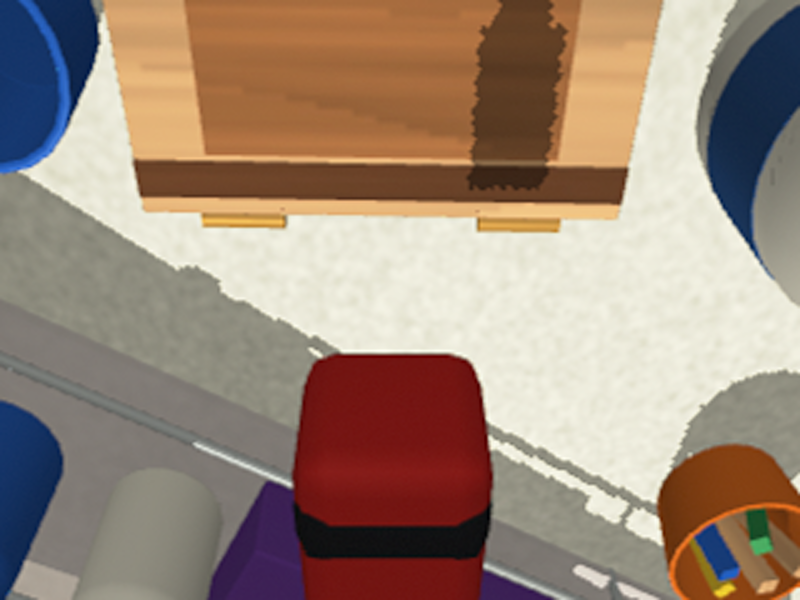

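Run:
```python
from h import *
for f,l,r in(('w4',(218,84.4),(407.6,87.6)),('w3',(215,174.5),(408.5,178.5))):
    m=np.load(f+'.npy',allow_pickle=True).item(); c=(np.array(m['K']),np.array(m['position']),R.from_euler('xyz',m['rotation']).as_matrix())
    a,b=ray(c,l,86.5),ray(c,r,86.5)   # a: -y corner, b:+y corner
    d=b-a; yaw=np.arctan2(-d[0],d[1]); mid=(a+b)/2; print(f,np.hypot(*d[:2]),yaw,'chest',mid[:2]-70*np.array([np.cos(yaw),np.sin(yaw)]))
m=np.load('w4.npy',allow_pickle=True).item(); c=(np.array(m['K']),np.array(m['position']),R.from_euler('xyz',m['rotation']).as_matrix())
for u,v in((107,20),(137,180),(660,20),(626,190)): print(ray(c,(160+u/2.5,v/2.5),86.5))
```

```text
w4 169.4174623125762 0.4914366630273708 chest [ 598.87355764 -176.3856188 ]
w3 172.09872515214505 0.48567116159816404 chest [ 599.68306883 -176.13729868]
[ 650.49269259 -245.26661753   86.5       ]
[ 691.6635656  -223.59979288   86.5       ]
[568.07217922 -97.32908124  86.5       ]
[611.69212858 -73.12767618  86.5       ]
```

```bash
echo "CH=(599,-176.3,.494)" >> h.py
python3 - <<'E'
from h import *
def go(P,v=200,th=None,a=0.): return bot.movel(*tool(C(CH,P),CH[2],a),max_speed=v,threshold=th)
bot.move_ptp(*tool(C(CH,(-120,0,220)),CH[2]))
go((-120,0,75.5)); bot.dwell(.2); s=bot.get_state(); print(s['t'],np.subtract(s['tcp_pos'],tool(C(CH,(-120,0,75.5)),CH[2])[0]))
hit=go((-42,0,75.5),60,8); s=bot.get_state()
print(hit,s['tcp_pos'],np.subtract(s['tcp_pos'],tool(C(CH,(-42,0,75.5)),CH[2])[0]),s['contact_force'],s['t'])
cv2.imwrite('pics/s5.png',cv2.resize(imaging.capture('scene')[190:340,180:380],None,fx=4,fy=4,interpolation=cv2.INTER_CUBIC))
E
```

```text
11.15 [ 0.51644342 -0.77144518  1.01673829]
False [ 456.00245644 -253.40244593   68.66432602] [-0.202786   -0.20216109 -0.03697752] [-0.05213815 -0.23607051 -0.99246527] 12.6
```

View pics/s5.png

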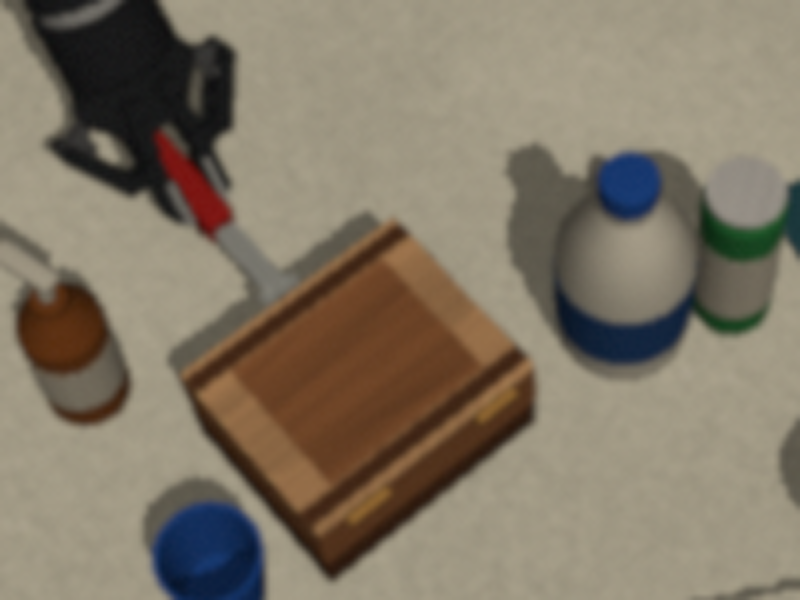

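The blade is in the notch (crop pixel about (280,290)), the lid is shut and there is no contact force. Now I lever it open along the hinge arc.

Run:
```python
from h import *
r=112
for th in np.arange(.1,1.86,.15):
    P=(70-r*np.cos(th),0,80.5-1.5*np.cos(th)+r*np.sin(th))
    bot.movel(*tool(C(CH,P),CH[2]),max_speed=110)
    s=bot.get_state(); print(round(th,2),np.round(s['contact_force'],1),round(s['opening'],3),end=' | ')
bot.dwell(.4); s=bot.get_state(); print(s['t'],s['contact_force'])
# withdraw and look
bot.movel(*tool(C(CH,(20,0,200)),CH[2]),max_speed=200)
m=imaging.camera_model('wrist'); im=imaging.capture('wrist'); cv2.imwrite('pics/w6.png',im); np.save('w6.npy',m,allow_pickle=True)
sc=imaging.capture('scene'); tp=imaging.capture('top'); cv2.imwrite('pics/top6.png',tp); cv2.imwrite('pics/sc6.png',sc)
f=lambda im,x,y:cv2.resize(im[y:y+150,x:x+160],None,fx=2.5,fy=2.5)
cv2.imwrite('pics/c6.png',np.vstack([np.hstack([f(sc,200,190),f(tp,310,120)]),cv2.resize(im,None,fx=.32,fy=.32)[:,:0].reshape(-1,0,3) if 0 else np.zeros((1,800,3),np.uint8)]))
```

```text
0.1 [ 0.5  0.1 -1.1] 0.232 | 0.25 [-0.2  0.4 -0.9] 0.232 | 0.4 [-0.2  1.9 -0.3] 0.233 | 0.55 [ 0.7  0.3 -0.6] 0.233 | 0.7 [ 0.7  0.2 -0.9] 0.233 | 0.85 [ 0.   0.9 -0.8] 0.231 | 1.0 [ 0.2 -0.3 -1.9] 0.234 | 1.15 [ 0.3 -0.4 -0.7] 0.239 | 1.3 [-0.3 -0.  -1.3] 0.24 | 1.45 [0.2 1.2 0. ] 0.233 | 1.6 [-0.8  0.6 -1.6] 0.237 | 1.75 [ 0.   0.4 -0.7] 0.238 | 16.6333 [ 0.34938871  0.54634963 -0.3753521 ]
```

View pics/c6.png

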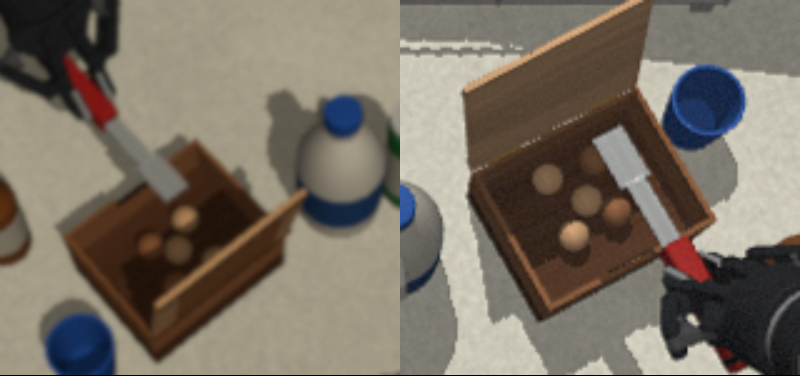

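The lid stands open past upright. In c6's right panel (top view) the balls are at about (547,180), (586,200), (595,160), (617,210) and (574,235).

Run:
```python
from h import *
ct=cam('top'); x,y,a=CH; c,s=np.cos(a),np.sin(a)
inv=lambda p:np.round([c*(p[0]-x)+s*(p[1]-y),-s*(p[0]-x)+c*(p[1]-y)])
for p in((368.8,192),(384.4,200),(388,184),(396.8,204),(379.6,214)): print(inv(ray(ct,p,49)))
for n,p,z in(('rimFL',(310+145/2.5,120+318/2.5),80),('lidtopL',(310+63/2.5,120+92/2.5),218),('lidtopR',(310+250/2.5,120+1/2.5),218)): print(n,inv(ray(ct,p,z)))
for n,p,z in(('pump',(459,238),20),('pumptop',(467,224),150),('nozzle',(492,230),160)): print(n,inv(ray(ct,p,z)))
for X,a in((20,40),(45,40),(-25,55),(-38,58)):
  for Y in(-50,0,50):
    q=solve_ik(*tool(C(CH,(X,Y,43)),CH[2],np.radians(a))); print(X,Y,None if q is None else np.round(q,2))
```

```text
[39. 19.]
[ 6. -3.]
[ 34. -29.]
[-16. -23.]
[-17.  23.]
rimFL [-73.  90.]
lidtopL [101.  85.]
lidtopR [ 97. -80.]
pump [-150. -117.]
pumptop [-132.  -98.]
nozzle [-167. -132.]
20 -50 [-0.59  0.82  0.26  1.35  0.04 -1.01]
20 0 [-0.56  0.74  0.11  1.28  0.06 -0.98]
20 50 [-0.52  0.67 -0.03  1.21  0.07 -0.94]
45 -50 [-0.56  0.85  0.32  1.38  0.05 -0.98]
45 0 [-0.53  0.77  0.16  1.3   0.07 -0.95]
45 50 [-0.48  0.7   0.02  1.23  0.08 -0.91]
-25 -50 [-0.58  1.01  0.6   1.72 -0.08 -0.94]
-25 0 [-0.54  0.91  0.4   1.62 -0.06 -0.91]
-25 50 [-0.51  0.83  0.23  1.53 -0.04 -0.88]
-38 -50 [-0.58  1.05  0.67  1.79 -0.1  -0.92]
-38 0 [-0.55  0.95  0.45  1.68 -0.09 -0.9 ]
-38 50 [-0.51  0.86  0.28  1.59 -0.06 -0.87]
```

```bash
cat >> h.py <<'E'
def S(X,Y,Z,a=45):
    return tool(C(CH,(X,Y,Z)),CH[2]+np.clip(.008*(Y-0),-.45,.1),np.radians(a))
def mv(X,Y,Z,a=45,v=150,th=None):
    h=bot.movel(*S(X,Y,Z,a),max_speed=v,threshold=th); s=bot.get_state(); print((X,Y,Z),h,np.round(s['contact_force'],1),round(s['t'],1)); return h
def look(name):
    t=imaging.capture('top'); s=imaging.capture('scene'); f=lambda im,x,y:cv2.resize(im[y:y+150,x:x+160],None,fx=2.5,fy=2.5)
    cv2.imwrite(f'pics/{name}.png',np.hstack([f(s,200,190),f(t,310,120)]))
E
python3 - <<'E'
from h import *
for X in(30,-8):
    for Y in(-60,-20,20): 
        if solve_ik(*S(X,Y,43)) is None: print('no',X,Y)
mv(20,-20,170,25,200)
mv(30,-60,110); 
if not mv(30,-60,43,v=80,th=8):
    mv(30,-20,43,v=90,th=12); mv(30,22,43,v=90,th=12)
mv(30,15,95)
mv(-8,-60,95)
if not mv(-8,-60,43,v=80,th=8):
    mv(-8,-20,43,v=90,th=12); mv(-8,22,43,v=90,th=12)
bot.dwell(.3); mv(0,15,130); mv(-60,30,200,20,200); bot.dwell(.5); look('c7')
E
```

```text
(20, -20, 170) False [ 0.  -0.2 -1.1] 17.9
(30, -60, 110) False [-0.7  0.  -1.2] 18.5
(30, -60, 43) False [ 0.4 -0.2 -0.8] 19.5
(30, -20, 43) False [ 0.2  1.6 -1.4] 19.9
(30, 22, 43) False [ 0.6 -0.9  1.8] 20.3
(30, 15, 95) False [-0.5  0.3 -1.3] 20.8
(-8, -60, 95) False [-0.4 -0.1 -0.8] 21.5
(-8, -60, 43) False [-0.3  0.1  0.1] 22.3
(-8, -20, 43) False [1.4 0.3 2.9] 22.8
(-8, 22, 43) False [ 1.8 -0.1  2.1] 23.2
(0, 15, 130) False [-0.4  0.8 -1.8] 24.2
(-60, 30, 200) False [ 0.8 -0.3 -1.8] 24.9
```

View pics/c7.png

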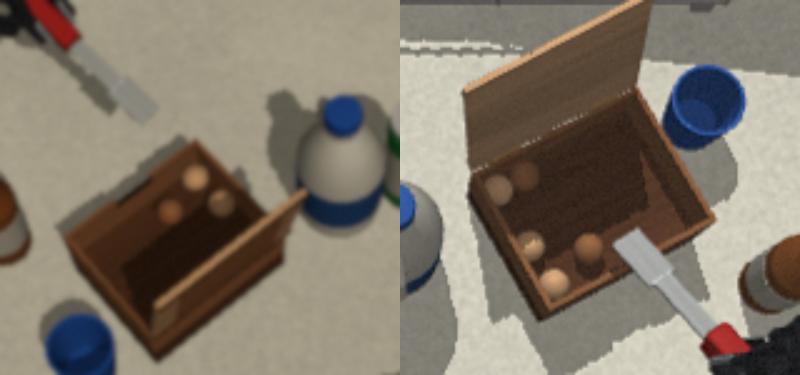

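All five balls have shifted by 40 px or more, roughly 35 mm. They now sit at (499,190), (525,177), (530,246), (555,283) and (589,249), all inside the box, and the lid is still open. I'll make one more short dip into the empty side so the blade-down step counts, then lay the scraper down.

Run:
```python
from h import *
mv(0,-35,130,v=200); mv(15,-35,48,v=100,th=8); bot.dwell(.4); mv(0,-30,130,v=200); mv(-20,0,290,0,v=200)
yaw=.29; tip=np.array([592.5+105*np.cos(yaw),233.7+105*np.sin(yaw),16.])
U=np.array([0,0,1.])
bot.move_ptp(*tool(tip+275*U,yaw))
bot.movel(*tool(tip+25*U,yaw),max_speed=200); bot.dwell(.2)
h=bot.movel(*tool(tip-1*U,yaw),max_speed=25,threshold=5); s=bot.get_state(); print(h,s['tcp_pos'],tool(tip,yaw)[0],s['contact_force'])
bot.grip(.55); bot.dwell(.3)
p,o=tool(tip,yaw); z=R.from_euler('xyz',o).as_matrix()[:,2]; q=np.array(bot.get_state()['tcp_pos'])
bot.movel(q-70*z,o,max_speed=100); bot.movel(q-70*z+150*U,o,max_speed=250); bot.dwell(.3)
t=imaging.capture('top'); sc=imaging.capture('scene'); w=imaging.capture('wrist')
f=lambda im,x,y,ww,hh:cv2.resize(im[y:y+hh,x:x+ww],(400,300))
cv2.imwrite('pics/c8.png',np.vstack([np.hstack([f(t,130,130,320,150),f(sc,170,190,320,150)]),np.hstack([f(w,0,0,640,480),f(t,310,120,160,150)])])); print(bot.get_state()['t'])
```

```text
(0, -35, 130) False [ 0.  -0.4 -0.6] 26.3
(15, -35, 48) False [-0.2 -0.2 -1. ] 27.3
(0, -30, 130) False [ 0.1  0.4 -0.9] 28.2
(-20, 0, 290) False [ 0.3  0.8 -0.6] 29.2
True [578.09367133 229.12083601  10.15559841] [577.94900066 229.35779574   9.20130353] [ 1.2895802  -0.94702183  2.79674012]
36.1667
```

View pics/c8.png

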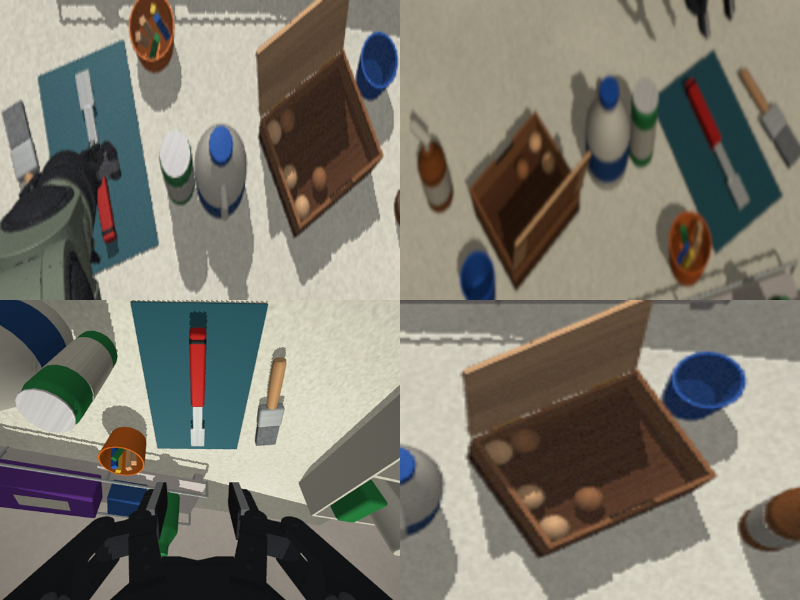

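The scraper lies flat and centred on the mat at (197,370) in the wrist panel. The gripper is clear, the lid is open, all five balls are in the box and the bystanders are in place.

```bash
python3 -c "
from bench import bot
print(bot.sign_off())"
```

```text
the job is handed in; nothing more can be done
None
```

The job is handed in at about 36 s. The last pictures show the lid open at about 1.78 rad, all five balls shifted and still in the box, and the scraper flat on the middle of the mat; the hand-in call returned no verdict.

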